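# Mount the irrigation relay board in the spring board holder

### The job

The relay board of the irrigation controller is lying parts-up on the timber offcut; mount it, still parts-up, in the spring board holder. Push one short end of the board under the lip of one sprung jaw and press that jaw back until the other end clears the other jaw's lip, lower that end onto its ledge, then ease the board back and let go, so that it sits level under both lips, square, and centred by the two springs and across the jaws. Go gently, never force the board or the jaws, and leave the other things on the bench where they are.

Things in the scene. Friction and masses are not known exactly. Their poses are not given: they have to be found in the camera images.
- board: Green relay board, 60 (x) by 130 (y) by 4 mm thick, about 0.15 kg, flat on the offcut and overhanging it all round. Origin: centre of its underside, z up. On top blue relays to 20 mm and green terminals to 15 mm above the underside, set in at least 4 mm from the long edges and 15 mm from the short ends, which go into the jaws. Take it at mid-length by its bare long edges, 60 mm apart.
- offcut: Timber offcut under the board, fixed: 44 mm (x) by 95 mm (y) by 40 mm high; origin at the centre of its underside.
- holder: Spring board holder, fixed: steel base 90 (x) by 276 mm (y), 14 mm high; origin: centre of its underside, on the bench; y runs from jaw_a to jaw_b. Its head, two rods with two black jaws facing each other, is clamped level at a height that differs each time and is NOT reported: jaw ledges 56 to 72 mm above the bench, to be found by looking and feel. Between the jaws, under the board's long edges, only the base.
- jaw_a (a joint): Jaw_a (holder -y), 50 mm wide: how far it is pushed back to -y; 0 at rest, stop 0.019 m; 2 N plus 0.6 N per mm. Slot: back wall 60 mm from the holder's middle at rest; ledge reaching 10 mm in from the wall; 6.5 mm above it a lip, 4 mm thick (the jaw's top), reaching 4 mm in. With a board end home in it the level board's other end clears jaw_b's lip above 0.014; 0.0155 to 0.018 is good, 11 to 13 N.
- jaw_b (a joint): The same for jaw_b, at holder +y, pushed back to +y, a mirror image. At rest the slots' back walls are 120 mm apart, the lips 112, the ledges 100; with the board centred each jaw is pushed back 5 mm. The rods run 24 mm below the ledges, 16 mm either side of the middle; end plates 66 mm high stand at holder y = +-129 mm.
- screwdriver: Bystander: black-handled screwdriver, 170 mm, on the bench beside the holder. Origin at its middle.
- valve: Bystander: black plastic solenoid valve, 92 mm long, 62 mm high, on the bench near the offcut. Origin under its centre.
- nozzle: Bystander: brass hose nozzle, 116 mm long, 30 mm high, on the bench near the offcut. Origin under its centre.
- pot: Bystander: small terracotta pot, 84 mm across, 75 mm high. Origin under its centre.
- screw_dish: Bystander: low white two-part dish, 80 by 100 mm, 22 mm high. Origin under its centre.
- wrench: Bystander: steel wrench, 160 mm, lying on the bench. Origin at its middle.

How it is judged:
On the way:
1. one end of the tilted board is pressed into one jaw, which is pushed well back, the other end still raised (((value of joint jaw_a above 0.011 m and value of joint jaw_b below 0.003 m) or (value of joint jaw_b above 0.011 m and value of joint jaw_a below 0.003 m)) and contact force between board and holder above 3 N and angle between the z axis of board and the z axis of holder, either way round above 0.04 rad), for 0.1 s.
At the end, for the whole second after the job is handed in: Board parts-up, released and at rest, a short end in each slot: both jaws pushed back 3.5 to 6.5 mm, its centre within 2.5 mm of the middle along the rods and 8 mm across, underside at the ledges' height (54.5 to 75 mm above the bench), level within 0.03 rad, square within 0.06 rad (value of joint jaw_a between 0.0035 and 0.0065 m and value of joint jaw_b between 0.0035 and 0.0065 m and y of board in the frame of holder between -0.0025 and 0.0025 m and x of board in the frame of holder between -0.008 and 0.008 m and z of board in the frame of holder between 0.0545 and 0.075 m and angle between board's own z axis and vertical below 0.03 rad and angle between the y axis of board and the y axis of holder, either way round below 0.06 rad and linear speed of board below 0.01 m/s); the robot touches nothing.
It fails at once if the board pressed against the holder or its jaws with more than 25 N (contact force between board and holder above 25 N).
It fails at once if the robot itself pressing on the holder with more than 15 N (contact force between any of the arm, the fingers and holder above 15 N).
It fails at once if another thing on the bench moved by more than 20 mm (distance of any of screwdriver, valve, nozzle, pot, screw_dish, wrench from where it was at the start of the episode above 0.02 m).
It also fails if it takes over 67 s, if anything falls off the work surface, if the arm or the gripper's body presses on something with over 40 N, if the wrist force passes 120 N, or if a joint passes its speed limit or range.

### The arm

A 6-joint arm with a two-finger parallel gripper is mounted at the origin on the work surface. World frame = base frame: x ahead of the robot, y to its left, z up, the work surface at z = 0. Lengths are in m, angles in rad, forces in N, time in s.
With the tool pointing down it reaches from about 0.225 to 0.875 m from the base axis. Payload 3.4 kg.
Tool frame: the origin (TCP) lies at the very end of the fingers, on their centre line; the grasp point (between the pads) lies 19 mm behind it; z points along the fingers, y is the direction in which the jaws open and shut (so a half turn about z gives the same grasp; the last joint's range is limited). The gripper opens to 85 mm and grips with 20 to 120 N. Pads are 22 mm wide; open, the fingers measure 114 mm over their backs; the gripper's body (76 mm by 85 mm) begins 54 mm behind the grasp point. The pads swing forward as they close: fully open they stand 13 mm farther back than shut.
Start: joints at [-1.283, 0.276, 1.505, -0, 1.361, -0.121], TCP at [0.229, -0.528, 0.192] pointing down, gripper open.
Joint ranges: [-2.89, 2.89], [-0.75, 2.08], [0.22, 2.7], [-1.18, 4.32], [0.11, 2.71], [-2.7, 2.7]. Speed limits (rad/s): [2.57, 2.57, 3.14, 3.14, 3.14, 3.14].

### API

Orientations are given as a unit quaternion [w, x, y, z].
In Python, from rig import manip gives the robot as it stands. The module is installed in compiled form; this text tells all that it offers.
- The arm moves only by the tool carry_out, never from a script. Its argument "moves" is one flat list of numbers, 5 for each row, row after row: the opening in per cent of the stroke, from 0 (shut) to 100 (fully open), then the shift along the world's x, y, z in cm, then the turn about the world's z in rad. A call has exactly 10 rows; each row shifts and turns the commanded pose from where the row before left it; what a row does not reach is not made up. A row lasts 1/10 s, in which the tool goes at most 50 mm and 8.59 degrees, less where a joint would pass 70% of its speed; a pose out of reach is approached as far as the arm can. A call is refused whole if a number of a shift passes 5 or a number of a turn 0.15, either way. A call with a gripper value outside its range is refused whole. The fingers move at their own pace and stop on an object; "squeeze" is the grip in N (left out, the last holds). Time passes only in rows, so rows that do not move let the fingers close, or fill a call up. It gives the time, the measured TCP pose, the force and the opening at its end, in the units of the state.
- manip.get_state(): the state, without advancing time (a new reading comes with each control period).
- manip.get_image(name): name is "side" or "top" or "wrist"; returns the picture (384x512x3 uint8, red, green, blue); there is no depth.
- manip.camera_info(name): a dict with "fov_y" (degrees; the focal length in pixels is half the picture's height over the tangent of half this angle, whatever the lens; pixels are square), "cx", "cy" (the principal point, pixels), "rvec" (rotation vector, rad) and "tvec" (3), from world to camera coordinates, as OpenCV has them; the wrist camera has in their place "hand_eye" (4x4, takes a point from camera to tool coordinates, whose origin is the TCP and whose axes are the flange's). Camera axes: x right, y down, z forward; pixel columns grow to the right and rows downward; lengths in m; the calibration is good to about 2 mm. The wrist camera is an equidistant fisheye: a pixel r from the principal point sees the ray r / f radians off the axis. A picture is of the moment at which its call begins: read the wrist's pose just before it. camera_info takes no time and is no camera call.
- manip.sign_off(): hands the job in, once; it reports no verdict.
The state is a dict: "clock": time; "qpos": joint angles; "qd": joint speeds; "effort": joint torques, N m; "position": TCP position; "ee_rot": TCP orientation; "contact_force": force on the tool from outside, world axes, zero at the start; "moment": the same for the moment, N m; "width": finger opening in m.
Only numpy, scipy, OpenCV 4.12 (cv2) and the standard library are available. Lean on these libraries where they do the work, as an engineer would, in place of code of your own. Each camera call takes 0.05 s, during which the arm holds its last target. There are 200 camera calls.

## Working session

There is one attempt and no reset: what is moved stays moved. The work goes in short steps, Python scripts to look and compute and a tool call to move; the robot and the scene stay as the last step left them, time stands still between calls to the robot, and variables do not carry over. Pictures are saved under pics/ and viewed, about 8 in all and at most 12, crops included, and the job is handed in when it is done.

Besides the shell and the picture viewer there is one more tool, called after "Call:" as name(argument=value, ...) on one line, values as JSON. carry_out: Moves the arm, as the interface text tells. Its arguments: {"type":"object","properties":{"moves":{"type":"array","items":{"type":"number"}},"squeeze":{"type":"number"}},"required":["moves"]}

```bash
mkdir -p pics
python3 - <<'E'
from rig import manip
import cv2
s=manip.get_state()
for k,v in s.items(): print(k,v)
for n in ("side","top","wrist"):
    print(n,manip.camera_info(n))
    cv2.imwrite(f"pics/{n}0.png",manip.get_image(n)[:,:,::-1])
E
```

```text
clock 0.0
qpos [-1.28297866e+00  2.76612598e-01  1.50615238e+00  6.01015698e-06
  1.36065514e+00 -1.20982768e-01]
qd [ 0.00129898  0.00029576  0.0010313   0.00030155 -0.00106813 -0.00143647]
effort [-1.08752061e-03 -4.16767645e+01 -2.45801532e+01 -5.85207249e-05
  1.11244130e-02  3.23514587e-05]
position [ 0.22840488 -0.52704515  0.19132204]
ee_rot [-9.10803418e-04  9.79182623e-01  2.02979200e-01 -7.32049693e-05]
contact_force [-0.17100843  0.52427721  0.11633193]
moment [ 0.0035474   0.00883826 -0.03047401]
width 0.08542489246377892
side {'fov_y': 49.90555839990929, 'cx': 259.27618349579524, 'cy': 194.5323412419563, 'rvec': array([ 0.67482127, -2.50098371,  1.32237357]), 'tvec': array([0.51621171, 0.21912072, 0.82737117])}
top {'fov_y': 46.652647538792024, 'cx': 248.29287450338194, 'cy': 198.91722791494246, 'rvec': array([ 2.1304034 , -2.12633365,  0.19413397]), 'tvec': array([-2.70326715e-04,  5.74602849e-01,  9.65253717e-01])}
wrist {'fov_y': 65.70646984690485, 'cx': 252.42968753166693, 'cy': 187.9699634475796, 'hand_eye': array([[ 3.19611873e-04, -9.49270373e-01, -3.14460899e-01,
         8.11938588e-02],
       [ 9.99999755e-01,  4.99144395e-04, -4.90398620e-04,
        -7.24332042e-04],
       [ 6.22482276e-04, -3.14460666e-01,  9.49270300e-01,
        -1.81289719e-01],
       [ 0.00000000e+00,  0.00000000e+00,  0.00000000e+00,
         1.00000000e+00]])}
```

View pics/top0.png

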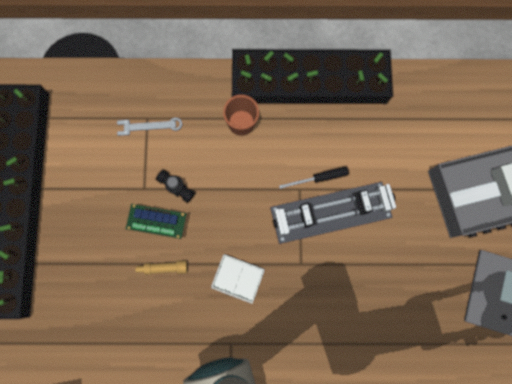

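View pics/side0.png

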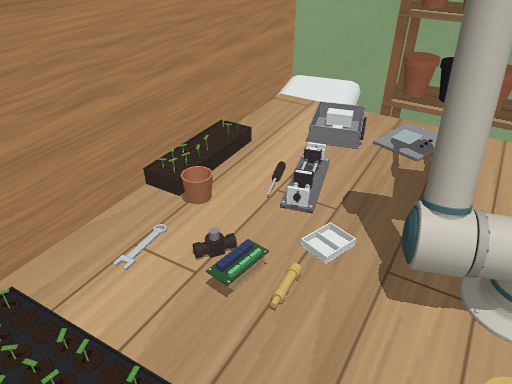

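The top view shows the board at about (157,221), the holder from (275,225) to (392,197), the valve at (175,185) and the nozzle at (161,267). The side view confirms the board lies on the offcut between the valve and the nozzle.

```bash
cat > h.py <<'E'
import numpy as np, cv2
from scipy.spatial.transform import Rotation as R
from rig import manip
def ray(name,px,st=None):
    c=manip.camera_info(name); f=192/np.tan(np.radians(c['fov_y']/2))
    u=(np.array(px,float)-[c['cx'],c['cy']])/f
    if name!='wrist':
        M=R.from_rotvec(c['rvec']).as_matrix(); d=np.append(u,1); return -M.T@c['tvec'], M.T@d
    th=np.linalg.norm(u); d=np.append(np.sin(th)*u/max(th,1e-9),np.cos(th))
    q=st['ee_rot']; T=R.from_quat([q[1],q[2],q[3],q[0]]).as_matrix(); H=c['hand_eye']
    return np.array(st['position'])+T@H[:3,3], T@H[:3,:3]@d
def onz(name,px,z,st=None):
    o,d=ray(name,px,st); return o+d*(z-o[2])/d[2]
def proj(name,P,st=None):
    c=manip.camera_info(name); f=192/np.tan(np.radians(c['fov_y']/2)); P=np.array(P,float)
    if name!='wrist':
        p=R.from_rotvec(c['rvec']).as_matrix()@P+c['tvec']; return p[:2]/p[2]*f+[c['cx'],c['cy']]
    q=st['ee_rot']; T=R.from_quat([q[1],q[2],q[3],q[0]]).as_matrix(); H=c['hand_eye']
    p=H[:3,:3].T@(T.T@(P-st['position'])-H[:3,3]); th=np.arctan2(np.linalg.norm(p[:2]),p[2])
    return p[:2]/np.linalg.norm(p[:2])*th*f+[c['cx'],c['cy']]
def yaw(st):
    q=st['ee_rot']; T=R.from_quat([q[1],q[2],q[3],q[0]]).as_matrix(); return np.arctan2(T[1,1],T[0,1]),T
E
python3 - <<'E'
from h import *
print('cam',ray('top',(0,0))[0],ray('side',(0,0))[0])
for n,p,z in [('board',(157,221),.05),('valve',(175,185),.03),('vL',(160,175),.05),('noz',(161,267),.015),('hL',(277,226),.014),('hR',(393,196),.066),('jawa',(307,214),.07),('jawb',(365,201),.07),('dish',(238,279),.01),('sd',(315,178),.01),('sdh',(347,171),.01)]:
    print(n,onz('top',p,z).round(3))
im=cv2.imread('pics/top0.png')
hsv=cv2.cvtColor(im,cv2.COLOR_BGR2HSV)
m=((hsv[...,0]>40)&(hsv[...,0]<130)&(hsv[...,1]>80)).astype(np.uint8); m[:195]=0;m[245:]=0;m[:,:115]=0;m[:,195:]=0
r=cv2.minAreaRect(cv2.findNonZero(m)); print(r)
b=np.array([onz('top',p,.044)[:2] for p in cv2.boxPoints(r)]); print(b.round(3),b.mean(0))
st=manip.get_state(); print(yaw(st)[1].round(3))
E
```

```text
cam [0.39284697 0.00293669 1.05240006] [0.17406128 0.74480361 0.64342966]
board [0.524 0.208 0.05 ]
valve [0.611 0.173 0.03 ]
vL [0.631 0.205 0.05 ]
noz [0.421 0.202 0.015]
hL [ 0.517 -0.067  0.014]
hR [ 0.579 -0.326  0.066]
jawa [ 0.537 -0.13   0.07 ]
jawb [ 0.567 -0.261  0.07 ]
dish [0.395 0.024 0.01 ]
sd [ 0.634 -0.159  0.01 ]
sdh [ 0.651 -0.237  0.01 ]
((155.7080078125, 220.85598754882812), (55.54393005371094, 24.68619155883789), 10.304845809936523)
[[0.508 0.278]
 [0.564 0.271]
 [0.541 0.145]
 [0.486 0.153]] [0.52487541 0.21194046]
[[ 0.918  0.398 -0.   ]
 [ 0.398 -0.918  0.001]
 [ 0.    -0.001 -1.   ]]
```

Call:
carry_out(moves=[100,3.2,3.3,0.6,0.139,100,3.2,3.3,0.6,0.139,100,3.2,3.3,0.6,0.139,100,3.2,3.3,0.6,0.139,100,3.2,3.3,0.6,0.139,100,3.2,3.3,0.6,0.139,100,3.2,3.3,0.6,0.139,100,3.2,3.3,0.6,0.139,100,3.2,3.3,0.6,0.139,100,3.2,3.3,0.6,0.139])

```text
clock: 1.15
position: [0.5495, -0.196, 0.2522]
ee_rot: [-0.0, 0.62, 0.785, -0.0]
contact_force: [-0.3, -0.4, -0.4]
width: 0.0856
```

Run:
```python
from h import *
import time,json
st=manip.get_state(); print(st['position'],yaw(st)[0],st['qpos'])
st=manip.get_state()
im=manip.get_image('wrist')[:,:,::-1]; st2=manip.get_state(); print(st2['position'])
np.save('w1.npy',np.r_[st['position'],st['ee_rot']])
cv2.imwrite('pics/w1.png',cv2.resize(im,None,fx=1.56,fy=1.56,interpolation=cv2.INTER_CUBIC)); cv2.imwrite('pics/w1raw.png',im)
```

```text
[ 0.54947528 -0.19600804  0.25223426] 0.23383830442095574 [-4.61818831e-01  2.62470400e-01  1.37687066e+00 -1.02584994e-04
  1.50252373e+00 -6.95650110e-01]
[ 0.55542372 -0.19008549  0.25298067]
```

View pics/w1.png

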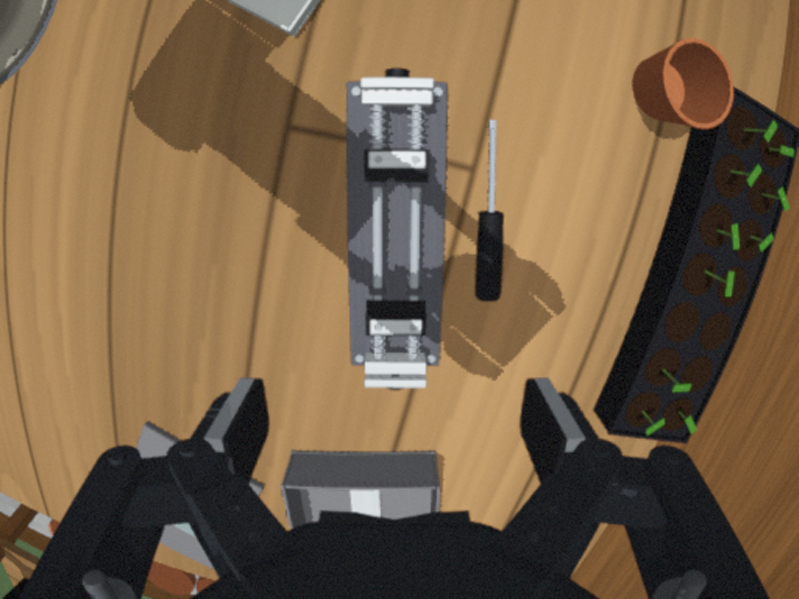

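The wrist view shows both jaws (upper one centred at 397,160, lower one at 396,325), the rods and the end plates. The screwdriver lies to the right at (490,210).

Run:
```python
from h import *
a=np.load('w1.npy'); st=dict(position=a[:3],ee_rot=a[3:])
w=lambda x,y,z:onz('wrist',(x/1.56,y/1.56),z,st)
print('base corners');
B=[w(347,82,.014),w(448,82,.014),w(439,364,.014),w(351,364,.014)]
for p in B: print(p.round(4))
print('widths',np.linalg.norm(B[0]-B[1]),np.linalg.norm(B[2]-B[3]),'mid',np.mean(B,0))
for z in (.066,.072,.078,.083):
    U,L=w(397,181,z),w(396,302,z)
    U2,L2=w(397,171,z),w(396,318,z)
    print(z,np.linalg.norm(U-L),np.linalg.norm(U2-L2),'mid',((U+L)/2).round(4),'ax',np.arctan2(*(U-L)[[1,0]]),'jw',np.linalg.norm(w(366,150,z)-w(428,150,z)),np.linalg.norm(w(367,335,z)-w(425,335,z)))
U,L=w(397,78,.066),w(395.5,387,.066);print('plates outer',np.linalg.norm(U-L),(U+L)/2,np.arctan2(*(U-L)[[1,0]]))
im=cv2.imread('pics/w1raw.png')[40:260,215:295]
c=cv2.resize(im.transpose(1,0,2),None,fx=3.6,fy=3.6,interpolation=cv2.INTER_CUBIC)
s=cv2.imread('pics/side0.png')[135:220,265:345]; s=cv2.resize(s,None,fx=3.5,fy=3.5,interpolation=cv2.INTER_CUBIC)
s=np.hstack([s,np.zeros((s.shape[0],c.shape[1]-s.shape[1],3),np.uint8)]); cv2.imwrite('pics/c1.png',np.vstack([c,s]))
```

```text
base corners
[ 0.4769 -0.0696  0.014 ]
[ 0.5638 -0.0487  0.014 ]
[ 0.625  -0.3143  0.014 ]
[ 0.5381 -0.3351  0.014 ]
widths 0.08940061424364985 0.08928148551174153 mid [ 0.55096691 -0.19193088  0.014     ]
0.066 0.10077345391886397 0.12315462493928177 mid [ 0.5511 -0.1928  0.066 ] ax 1.7982962578829704 jw 0.048423875107457916 0.05008897972542033
0.072 0.09912829245713317 0.12114408312588765 mid [ 0.5508 -0.1915  0.072 ] ax 1.7982962578829713 jw 0.047633338611422035 0.04927125982104922
0.078 0.09748313099540233 0.11913354131249362 mid [ 0.5505 -0.1903  0.078 ] ax 1.7982962578829698 jw 0.04684280211538616 0.048453539916678126
0.083 0.09611216311062665 0.11745808980133186 mid [ 0.5502 -0.1892  0.083 ] ax 1.79829625788297 jw 0.04618402170202283 0.047772106663035566
plates outer 0.26467252730194574 [ 0.55093161 -0.19270152  0.066     ] 1.801443404247747
```

View pics/c1.png

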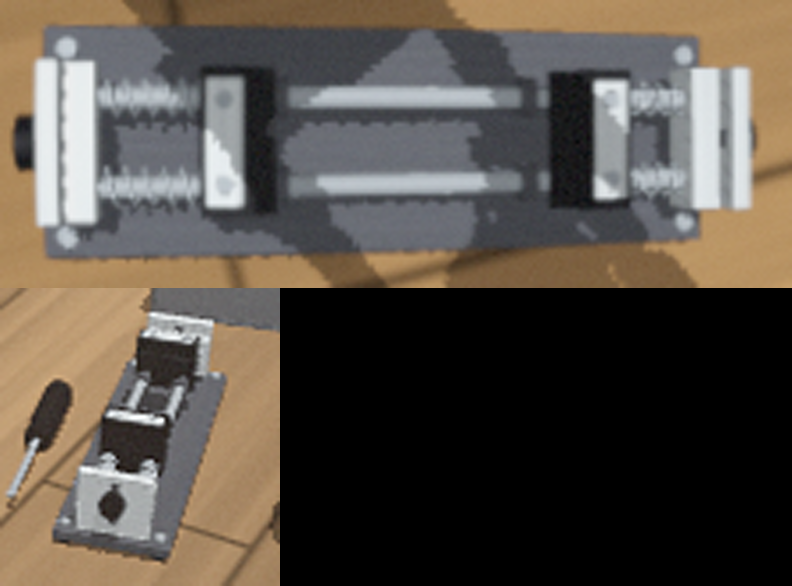

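The black jaw inner faces and grey top plates are clear. Holder middle is about (0.551, -0.192), and the rods run at 1.80 rad. Next I look at the board from close above.

Call:
carry_out(moves=[100,-0.4,4.9,-0.5,-0.052,100,-0.4,4.9,-0.5,-0.052,100,-0.4,4.9,-0.5,-0.052,100,-0.4,4.9,-0.5,-0.052,100,-0.4,4.9,-0.5,-0.052,100,-0.4,4.9,-0.5,-0.052,100,-0.4,4.9,-0.5,-0.052,100,-0.4,4.9,-0.5,-0.052,100,0,0,0,0,100,0,0,0,0])

```text
clock: 2.2
position: [0.516, 0.1949, 0.2117]
ee_rot: [0.0, 0.769, 0.639, -0.001]
contact_force: [0.3, -0.8, -0.5]
width: 0.0856
```

Run:
```python
from h import *
manip.get_image('top')
st=manip.get_state(); print(st['position'],yaw(st)[0])
im=manip.get_image('wrist')[:,:,::-1]; st2=manip.get_state(); print(st2['position'])
np.save('w2.npy',np.r_[st['position'],st['ee_rot']])
cv2.imwrite('pics/w2.png',cv2.resize(im,None,fx=1.56,fy=1.56,interpolation=cv2.INTER_CUBIC)); cv2.imwrite('pics/w2raw.png',im)
```

```text
[0.51639382 0.19382655 0.21192847] -0.187131658998081
[0.51662668 0.1932331  0.21211318]
```

View pics/w2.png

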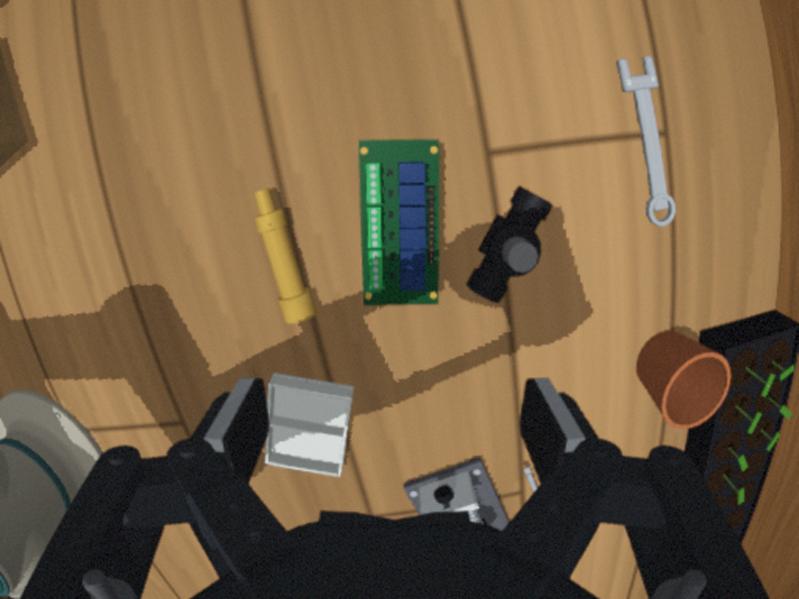

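The board's corners are near (360,141), (438,140), (438,304) and (364,304). The valve's closest part is at (470,295), and the dish is at (310,425).

Run:
```python
from h import *
a=np.load('w2.npy'); st=dict(position=a[:3],ee_rot=a[3:])
w=lambda x,y,z:onz('wrist',(x/1.56,y/1.56),z,st)
P=[w(359.5,140.5,.044),w(438.5,140.5,.044),w(438.5,304,.044),w(363.5,304,.044)]
for p in P: print(p.round(4))
print([np.linalg.norm(P[i]-P[(i+1)%4]).round(4) for i in range(4)],np.mean(P,0).round(4))
d=(P[0]+P[1]-P[2]-P[3]); print('yaw',np.arctan2(d[1],d[0])-np.pi/2)
raw=cv2.imread('pics/w2raw.png'); hsv=cv2.cvtColor(raw,cv2.COLOR_BGR2HSV)
m=((hsv[...,0]>38)&(hsv[...,0]<135)&(hsv[...,1]>90)).astype(np.uint8); m[:80]=0;m[205:]=0;m[:,:215]=0;m[:,290:]=0
pts=cv2.findNonZero(m)[:,0]; q=np.array([onz('wrist',p,.044,st)[:2] for p in pts],np.float32)
r=cv2.minAreaRect(q); print(r)
for z in (.03,.06): print('valve',w(470,297,z).round(3),w(488,240,z).round(3),w(530,190,z).round(3))
o,d=ray('top',(155.7,220.9)); print(onz('top',(155.7,220.9),.044))
```

```text
[0.507  0.2822 0.044 ]
[0.5646 0.2715 0.044 ]
[0.5434 0.1448 0.044 ]
[0.4843 0.156  0.044 ]
[np.float64(0.0585), np.float64(0.1284), np.float64(0.0601), np.float64(0.1283)] [0.5248 0.2136 0.044 ]
yaw -0.17181789160432004Traceback (most recent call last):
  File "<stdin>", line 10, in <module>
  File "h.py", line 13, in onz
    o,d=ray(name,px,st); return o+d*(z-o[2])/d[2]
        ~~~^^^^^^^^^^^^
  File "h.py", line 5, in ray
    c=manip.camera_info(name); f=192/np.tan(np.radians(c['fov_y']/2))
ValueError: time passes only in moves, steps and waits
```

Call:
carry_out(moves=[88,0.8,2.0,-2,0.012,88,0,0,-4,0,88,0,0,-4,0,88,0,0,-4,0,88,0,0,-1.5,0,88,0,0,-1.5,0,88,0,0,-1.5,0,88,0,0,-0.7,0,88,0,0,0,0,88,0,0,0,0], squeeze=30)

```text
clock: 3.3
position: [0.5253, 0.2136, 0.0208]
ee_rot: [0.0, 0.767, 0.642, 0.0]
contact_force: [-0.5, 0.1, -0.7]
width: 0.0751
```

Call:
carry_out(moves=[60,0,0,0,0,60,0,0,0,0,60,0,0,0,0,60,0,0,0,0,60,0,0,0,0,60,0,0,0,0,60,0,0,0,0,60,0,0,0,0,60,0,0,0,0,60,0,0,0,0])

```text
clock: 4.3
position: [0.5246, 0.2143, 0.0202]
ee_rot: [0.0, 0.767, 0.642, 0.0]
contact_force: [-0.3, -0.8, 0.5]
width: 0.0511
```

Run:
```python
from h import *
st=manip.get_state(); print(st['position'],yaw(st)[0],st['width'],st['contact_force'])
im=manip.get_image('wrist')[:,:,::-1]
cv2.imwrite('pics/w3.png',cv2.resize(im,None,fx=1.56,fy=1.56,interpolation=cv2.INTER_CUBIC))
```

```text
[0.52457402 0.21434988 0.02020378] -0.17598633788045964 0.051111852472275676 [-0.25503864 -0.75538732  0.5047867 ]
```

View pics/w3.png

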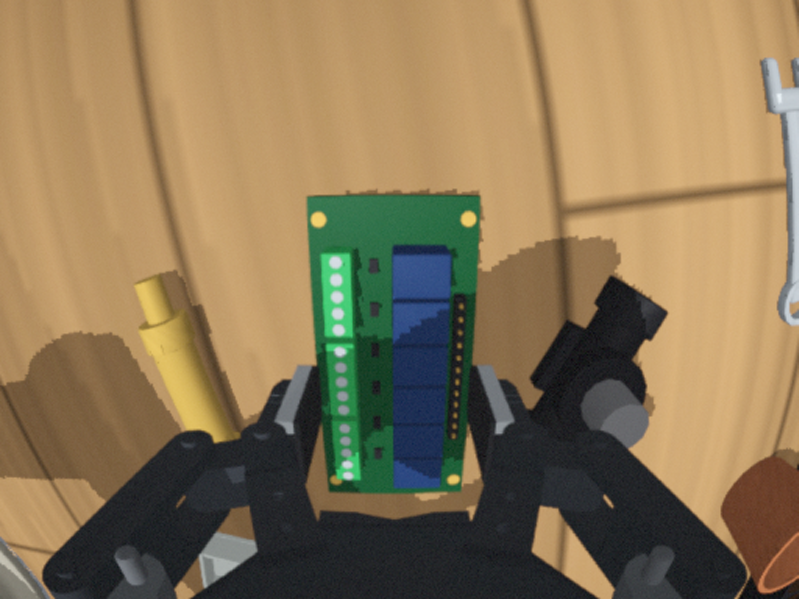

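The board is between the fingers, but the reported opening (51 mm) is narrower than the board (60 mm), so something is off. I check the geometry from this picture.

Run:
```python
from h import *
st=manip.get_state()
w=lambda x,y,z:onz('wrist',(x/1.56,y/1.56),z,st)
for z in (.040,.044,.05):
    P=[w(308,197,z),w(480,196,z),w(462,491,z),w(330,490,z)]
    print(z,[np.linalg.norm(P[i]-P[(i+1)%4]).round(4) for i in range(4)],np.mean(P,0).round(4))
y,T=yaw(st)
# project pad points in tool frame (x,y,z) to pixels
for half in (.0255,.030):
  for zb in (0,-.01,-.019,-.03,-.04):
    for x in (-.011,.011):
        print(half,zb,x,[(proj('wrist',st['position']+T@np.array([x,s*half,zb]),st)*1.56).round(0) for s in (-1,1)])
```

```text
0.04 [np.float64(0.0605), np.float64(0.1327), np.float64(0.0612), np.float64(0.1316)] [0.5247 0.2123 0.04  ]
0.044 [np.float64(0.059), np.float64(0.1294), np.float64(0.0597), np.float64(0.1283)] [0.5251 0.2143 0.044 ]
0.05 [np.float64(0.0567), np.float64(0.1244), np.float64(0.0574), np.float64(0.1234)] [0.5256 0.2174 0.05  ]
0.0255 0 -0.011 [array([336., 364.]), array([452., 364.])]
0.0255 0 0.011 [array([334., 317.]), array([454., 317.])]
0.0255 -0.01 -0.011 [array([333., 374.]), array([455., 375.])]
0.0255 -0.01 0.011 [array([330., 326.]), array([457., 326.])]
0.0255 -0.019 -0.011 [array([331., 385.]), array([457., 385.])]
0.0255 -0.019 0.011 [array([327., 335.]), array([460., 335.])]
0.0255 -0.03 -0.011 [array([327., 399.]), array([461., 399.])]
0.0255 -0.03 0.011 [array([323., 347.]), array([464., 347.])]
0.0255 -0.04 -0.011 [array([324., 413.]), array([464., 413.])]
0.0255 -0.04 0.011 [array([319., 359.]), array([468., 360.])]
0.03 0 -0.011 [array([326., 364.]), array([462., 364.])]
0.03 0 0.011 [array([323., 317.]), array([465., 317.])]
0.03 -0.01 -0.011 [array([323., 374.]), array([465., 374.])]
0.03 -0.01 0.011 [array([319., 326.]), array([468., 326.])]
0.03 -0.019 -0.011 [array([320., 385.]), array([468., 385.])]
0.03 -0.019 0.011 [array([316., 335.]), array([472., 335.])]
0.03 -0.03 -0.011 [array([316., 399.]), array([472., 399.])]
0.03 -0.03 0.011 [array([311., 347.]), array([477., 347.])]
0.03 -0.04 -0.011 [array([311., 413.]), array([476., 413.])]
0.03 -0.04 0.011 [array([307., 359.]), array([481., 359.])]
```

Call:
carry_out(moves=[40,0,0,0,0,40,0,0,0,0,40,0,0,0,0,40,0,0,0,0,40,0,0,0,0,40,0,0,0,0,40,0,0,0,0,40,0,0,0,0,40,0,0,0,0,40,0,0,0,0], squeeze=30)

```text
clock: 5.35
position: [0.5246, 0.2143, 0.0202]
ee_rot: [0.0, 0.767, 0.642, -0.0]
contact_force: [0.1, 0.8, -0.0]
width: 0.0342
```

Run:
```python
from h import *
st=manip.get_state(); print(st['position'],yaw(st)[0],st['width'],st['contact_force'])
im=manip.get_image('wrist')[:,:,::-1]
c=cv2.resize(im[100:384,80:430],None,fx=1.6,fy=1.6,interpolation=cv2.INTER_CUBIC)
s=manip.get_image('side')[:,:,::-1][210:310,180:310]; s=cv2.resize(s,(int(130*2.0),int(100*2.0)),interpolation=cv2.INTER_CUBIC)
c[-200:,-0 or None:][:, :0]; out=np.zeros((max(c.shape[0],200),c.shape[1]+240,3),np.uint8); out[:c.shape[0],:c.shape[1]]=c; out[:200,c.shape[1]:]=s[:,:240]
cv2.imwrite('pics/w4.png',out); print(out.shape)
```

```text
[0.52455186 0.21433265 0.02020737] -0.1760116663465898 0.03415936654023427 [ 0.10243858  0.82360926 -0.04869587]
(454, 800, 3)
```

View pics/w4.png

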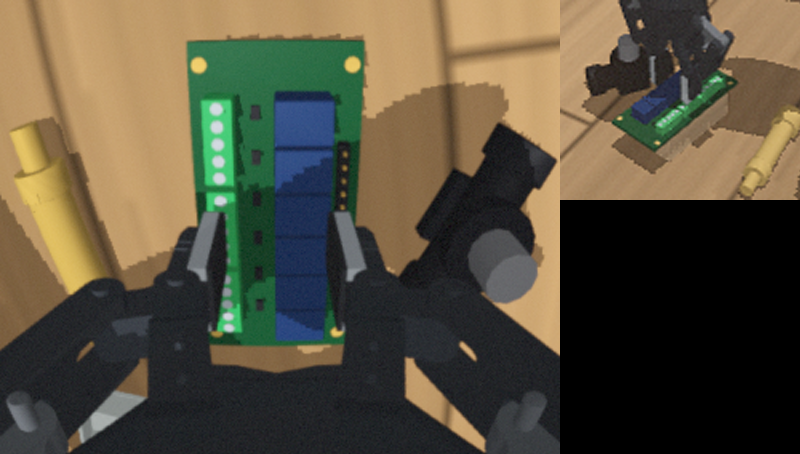

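Run:
```python
from h import *
st=manip.get_state(); y,T=yaw(st)
P=lambda x,yy,z:(proj('wrist',st['position']+T@np.array([x,yy,z]),st))
print('now 34mm crop px; then open w1 px')
for zb in (0,-.013,-.02,-.03,-.04,-.05):
    print(zb,[((P(x,s*.017,zb)-[80,100])*1.6).round(0) for x in(-.011,.011) for s in (-1,1)],[(P(x,s*.0428,zb)*1.56).round(0) for x in(-.011,.011) for s in (-1,1)])
```

```text
now 34mm crop px; then open w1 px
0 [array([236., 213.]), array([316., 213.]), array([235., 165.]), array([318., 165.])] [array([297., 363.]), array([490., 363.]), array([293., 317.]), array([494., 317.])]
-0.013 [array([234., 228.]), array([318., 228.]), array([232., 178.]), array([320., 178.])] [array([292., 377.]), array([496., 377.]), array([287., 329.]), array([501., 329.])]
-0.02 [array([232., 236.]), array([320., 237.]), array([230., 185.]), array([322., 185.])] [array([288., 385.]), array([500., 385.]), array([283., 336.]), array([505., 336.])]
-0.03 [array([230., 250.]), array([322., 250.]), array([228., 196.]), array([324., 196.])] [array([283., 398.]), array([505., 398.]), array([277., 346.]), array([511., 347.])]
-0.04 [array([228., 264.]), array([324., 264.]), array([225., 209.]), array([327., 209.])] [array([278., 412.]), array([510., 412.]), array([271., 358.]), array([517., 359.])]
-0.05 [array([225., 281.]), array([327., 281.]), array([222., 223.]), array([330., 223.])] [array([271., 427.]), array([516., 427.]), array([264., 372.]), array([524., 372.])]
```

The pictures show that the real fingertips end about 42 mm behind the reported TCP (open: about 55 mm), so the pads closed above the board. I reopen and go lower, taking the fingertip offset from the images.

Call:
carry_out(moves=[83,0,0,0,0,83,0,0,0,0,83,0,0,0,0,83,0,0,0,0,83,0,0,0,0,83,0,0,0,0,83,0,0,0,0,83,0,0,0,0,83,0,0,0,0,83,0,0,0,0])

```text
clock: 6.45
position: [0.5246, 0.2143, 0.0202]
ee_rot: [0.0, 0.767, 0.642, 0.0]
contact_force: [0.4, 0.5, 0.4]
width: 0.0709
```

Call:
carry_out(moves=[83,0,0,-0.5,0,83,0,0,-0.5,0,83,0,0,-0.5,0,83,0,0,-0.5,0,83,0,0,-0.5,0,83,0,0,-0.4,0,83,0,0,-0.4,0,83,0,0,0,0,83,0,0,0,0,83,0,0,0,0])

```text
clock: 7.45
position: [0.5248, 0.2144, -0.0126]
ee_rot: [0.0, 0.767, 0.642, 0.0]
contact_force: [0.0, 0.5, 0.5]
width: 0.071
```

Call:
carry_out(moves=[83,0,0,-0.5,0,83,0,0,-0.5,0,83,0,0,0,0,83,0,0,0,0,50,0,0,0,0,50,0,0,0,0,50,0,0,0,0,50,0,0,0,0,50,0,0,0,0,50,0,0,0,0], squeeze=30)

```text
clock: 8.45
position: [0.5246, 0.2144, -0.0226]
ee_rot: [0.0, 0.767, 0.642, 0.0]
contact_force: [-1.2, -0.5, 2.2]
width: 0.0589
```

Call:
carry_out(moves=[50,0,0,0,0,50,0,0,0,0,50,0,0,0,0,50,0,0,0,0,50,0,0,0,0,50,0,0,0.5,0,50,0,0,0.5,0,50,0,0,1,0,50,0,0,1,0,50,0,0,0,0])

```text
clock: 9.45
position: [0.5261, 0.2148, 0.0091]
ee_rot: [0.001, 0.767, 0.642, 0.002]
contact_force: [0.1, -0.0, -2.0]
width: 0.0594
```

The board is held (59.4 mm, weight felt). I carry it over to the holder.

Call:
carry_out(moves=[50,0,0,3,0,50,0,0,3,0,50,0.2,-3,0,0.03,50,0.2,-3,0,0.03,50,0.2,-3,0,0.03,50,0.2,-3,0,0.03,50,0.2,-3,0,0.03,50,0.2,-3,0,0.03,50,0.2,-3,0,0.03,50,0.2,-3,0,0.03])

```text
clock: 10.45
position: [0.5405, -0.0268, 0.0673]
ee_rot: [0.0, 0.684, 0.73, 0.0]
contact_force: [0.5, -0.2, -1.4]
width: 0.0593
```

Call:
carry_out(moves=[50,0.2,-3,0,0.03,50,0.2,-3,0,0.03,50,0.2,-3,0,0.03,50,0.2,-3,0,0.03,50,0.2,-3,0,0.03,50,0.2,-2,0,0.014,50,0.1,-1.1,0,0,50,0,0,0,0,50,0,0,0,0,50,0,0,0,0])

```text
clock: 11.45
position: [0.5532, -0.2053, 0.0671]
ee_rot: [-0.0, 0.622, 0.783, 0.0]
contact_force: [0.0, 0.3, -1.7]
width: 0.059
```

```bash
cat > s.py <<'E'
from h import *
st=manip.get_state(); y,_=yaw(st); p=st['position']; a=1.799; u=np.array([np.cos(a),np.sin(a)]); M=np.array([.551,-.192])
d=p[:2]-M; F=st['contact_force']
print('t',round(st['clock'],2),'pos',p.round(4),'yaw-.2285',round(y-.2285,4),'s',(d@u*1e3).round(2),'across',((d[0]*u[1]-d[1]*u[0])*1e3).round(2),'F u/across/z',(F[:2]@u).round(2),(F[0]*u[1]-F[1]*u[0]).round(2),F[2].round(2),'mom',st['moment'].round(2),'under',((p[2]+.0625)*1e3).round(1),'w',round(st['width'],4))
E
python3 s.py
python3 - <<'E'
from h import *
st=manip.get_state(); np.save('w5.npy',np.r_[st['position'],st['ee_rot']])
im=manip.get_image('wrist')[:,:,::-1]; si=manip.get_image('side')[:,:,::-1]
cv2.imwrite('pics/w5raw.png',im);cv2.imwrite('pics/s5raw.png',si)
a=cv2.resize(im[60:384,110:390],None,fx=1.6,fy=1.6,interpolation=cv2.INTER_CUBIC)
b=cv2.resize(si[90:220,255:355],None,fx=3.4,fy=3.4,interpolation=cv2.INTER_CUBIC)
o=np.zeros((max(a.shape[0],b.shape[0]),a.shape[1]+b.shape[1],3),np.uint8); o[:a.shape[0],:a.shape[1]]=a;o[:b.shape[0],a.shape[1]:]=b
cv2.imwrite('pics/w5.png',o); print(o.shape)
E
```

```text
t 11.45 pos [ 0.5532 -0.2053  0.0671] yaw-.2285 0.0003 s -13.42 across -0.84 F u/across/z 0.3 0.09 -1.65 mom [-0.03  0.02  0.01] under 129.6 w 0.059
(518, 788, 3)
```

View pics/w5.png

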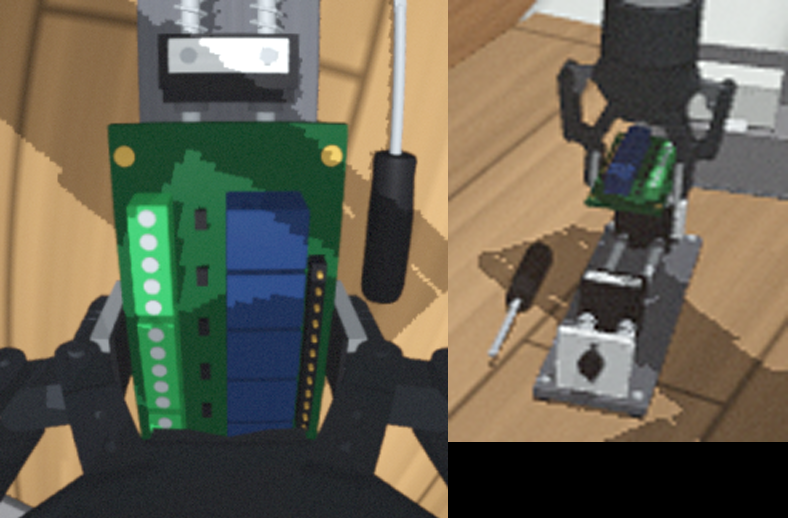

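The board is gripped squarely, in line with the jaws and clear of the screwdriver, with the far jaw ahead. I lower onto the near jaw's top and feel for contact.

Call:
carry_out(moves=[50,0.1,-0.1,-1,0,50,0,0,-1,0,50,0,0,-1,0,50,0,0,-0.6,0,50,0,0,-0.3,0,50,0,0,-0.2,0,50,0,0,0,0,50,0,0,0,0,50,0,0,0,0,50,0,0,0,0])

```text
clock: 12.55
position: [0.5548, -0.2078, 0.0266]
ee_rot: [0.0, 0.622, 0.783, 0.0]
contact_force: [-0.1, -0.4, -1.9]
width: 0.0591
```

```bash
python3 s.py
```

```text
t 12.55 pos [ 0.5548 -0.2078  0.0266] yaw-.2285 -0.0006 s -16.23 across 0.11 F u/across/z -0.37 -0.2 -1.86 mom [-0.02  0.   -0.04] under 89.1 w 0.0591
```

Call:
carry_out(moves=[50,0,0,-0.05,0,50,0,0,-0.05,0,50,0,0,-0.05,0,50,0,0,-0.05,0,50,0,0,-0.05,0,50,0,0,-0.05,0,50,0,0,-0.05,0,50,0,0,0,0,50,0,0,0,0,50,0,0,0,0])

```text
clock: 13.55
position: [0.5546, -0.2077, 0.0228]
ee_rot: [0.0, 0.622, 0.783, 0.0]
contact_force: [0.2, 0.4, -1.6]
width: 0.0595
```

```bash
python3 s.py
```

```text
t 13.55 pos [ 0.5546 -0.2077  0.0228] yaw-.2285 -0.0005 s -16.06 across -0.04 F u/across/z 0.35 0.26 -1.56 mom [-0.   -0.06 -0.02] under 85.3 w 0.0595
```

Call:
carry_out(moves=[50,0,0,-0.05,0,50,0,0,-0.05,0,50,0,0,-0.05,0,50,0,0,-0.05,0,50,0,0,-0.05,0,50,0,0,-0.05,0,50,0,0,-0.05,0,50,0,0,0,0,50,0,0,0,0,50,0,0,0,0])

```text
clock: 14.55
position: [0.5546, -0.2077, 0.0193]
ee_rot: [0.0, 0.622, 0.783, 0.0]
contact_force: [0.1, 0.6, -1.6]
width: 0.0589
```

```bash
python3 s.py
```

```text
t 14.55 pos [ 0.5546 -0.2077  0.0193] yaw-.2285 -0.0005 s -16.09 across -0.02 F u/across/z 0.53 0.23 -1.56 mom [ 0.02  0.   -0.03] under 81.8 w 0.0589
```

Call:
carry_out(moves=[50,0,0,-0.05,0,50,0,0,-0.05,0,50,0,0,-0.05,0,50,0,0,-0.05,0,50,0,0,-0.05,0,50,0,0,0,0,50,0,0,0,0,50,0,0,0,0,50,0,0,0,0,50,0,0,0,0])

```text
clock: 15.55
position: [0.5546, -0.2077, 0.0168]
ee_rot: [0.0, 0.622, 0.783, 0.0]
contact_force: [-0.2, -0.3, -1.6]
width: 0.0588
```

```bash
python3 s.py
```

```text
t 15.55 pos [ 0.5546 -0.2077  0.0168] yaw-.2285 -0.0005 s -16.07 across -0.04 F u/across/z -0.23 -0.31 -1.55 mom [-0.04 -0.01  0.03] under 79.3 w 0.0588
```

Call:
carry_out(moves=[50,0,0,-0.05,0,50,0,0,-0.05,0,50,0,0,-0.05,0,50,0,0,-0.05,0,50,0,0,-0.05,0,50,0,0,0,0,50,0,0,0,0,50,0,0,0,0,50,0,0,0,0,50,0,0,0,0])

```text
clock: 16.55
position: [0.5547, -0.2077, 0.0144]
ee_rot: [0.0, 0.622, 0.783, 0.0]
contact_force: [-1.5, 1.0, 4.4]
width: 0.059
```

```bash
python3 s.py
```

```text
t 16.55 pos [ 0.5547 -0.2077  0.0144] yaw-.2285 -0.0005 s -16.1 across 0.01 F u/across/z 1.31 -1.28 4.35 mom [-0.06  0.16 -0.05] under 76.9 w 0.059
```

Contact: about 6 N upward at underside 77 mm, on the near jaw. I measure the tilt by tracking board features in the wrist picture.

```bash
cat > tilt.py <<'E'
from h import *
from scipy.optimize import least_squares
c=manip.camera_info('wrist'); f=192/np.tan(np.radians(c['fov_y']/2)); H=c['hand_eye']
def pt(P):
    p=(P-H[:3,3])@H[:3,:3]; r=np.linalg.norm(p[:,:2],axis=1); return p[:,:2]/r[:,None]*np.arctan2(r,p[:,2])[:,None]*f+[c['cx'],c['cy']]
def tilt(now):
    a=cv2.imread('pics/w5raw.png',0); b=cv2.cvtColor(now,cv2.COLOR_RGB2GRAY)
    m=np.zeros_like(a); m[138:330,182:328]=255
    k=cv2.goodFeaturesToTrack(a,80,.02,5,mask=m)
    k2,ok,e=cv2.calcOpticalFlowPyrLK(a,b,k,None,winSize=(15,15)); k0,ok2,_=cv2.calcOpticalFlowPyrLK(b,a,k2,None,winSize=(15,15))
    g=(ok[:,0]>0)&(np.linalg.norm(k-k0,axis=2)[:,0]<.3); p,q=k[g,0],k2[g,0]
    u=(p-[c['cx'],c['cy']])/f; t=np.linalg.norm(u,axis=1); d=np.c_[np.sin(t)[:,None]*u/t[:,None],np.cos(t)]@H[:3,:3].T
    z0=-.0665-.004; X=H[:3,3]+d*((z0-H[2,3])/d[:,2])[:,None]   # mean height of features
    def mod(v):
        th,dx,dy,dz,yw=v; Rm=R.from_euler('zy',[yw,th]).as_matrix(); o=np.array([0,0,-.0645]); return (X-o)@Rm.T+o+[dx,dy,dz]
    s=least_squares(lambda v:(pt(mod(v*np.array([1,.01,.01,.01,1])))-q).ravel(),np.zeros(5),loss='soft_l1',f_scale=.3)
    v=s.x*np.array([1,.01,.01,.01,1]); print('n',len(p),'rms',np.median(abs(s.fun)).round(3),'tilt %.4f (+: far/+u end %s) dx %.2f dy %.2f dz %.2f mm yaw %.4f'%(v[0],'down' if (mod(v)[np.argmax(X[:,0])]-X[np.argmax(X[:,0])])[2]>0 else 'up',*(v[1:4]*1e3),v[4]))
E
cat > look.py <<'E'
import runpy; runpy.run_path('s.py')
from tilt import *
tilt(manip.get_image('wrist'))
E
python3 look.py
```

```text
t 16.55 pos [ 0.5547 -0.2077  0.0144] yaw-.2285 -0.0005 s -16.1 across 0.01 F u/across/z 1.31 -1.28 4.35 mom [-0.06  0.16 -0.05] under 76.9 w 0.059
n 29 rms 0.246 tilt -0.0293 (+: far/+u end down) dx 0.28 dy 0.04 dz 0.05 mm yaw 0.0026
```

Call:
carry_out(moves=[50,0,0,-0.05,0,50,0,0,-0.05,0,50,0,0,-0.05,0,50,0,0,-0.05,0,50,0,0,-0.03,0,50,0,0,0,0,50,0,0,0,0,50,0,0,0,0,50,0,0,0,0,50,0,0,0,0])

```text
clock: 17.6
position: [0.5547, -0.2077, 0.012]
ee_rot: [0.0, 0.622, 0.783, 0.0]
contact_force: [-1.2, 1.0, 4.9]
width: 0.0592
```

```bash
python3 look.py
```

```text
t 17.6 pos [ 0.5547 -0.2077  0.012 ] yaw-.2285 -0.0005 s -16.14 across 0.05 F u/across/z 1.27 -0.96 4.89 mom [-0.14  0.02  0.  ] under 74.5 w 0.0592
n 20 rms 0.34 tilt -0.0647 (+: far/+u end down) dx 0.50 dy 0.05 dz 0.19 mm yaw 0.0046
```

```bash
cat > shot.py <<'E'
import sys
from h import *
im=manip.get_image('wrist')[:,:,::-1]; si=manip.get_image('side')[:,:,::-1]
n=sys.argv[1]; cv2.imwrite(f'pics/{n}raw.png',im);cv2.imwrite(f'pics/{n}sraw.png',si)
a=cv2.resize(im[60:384,110:390],None,fx=1.3,fy=1.3,interpolation=cv2.INTER_CUBIC)
b=cv2.resize(si[125:215,280:350],None,fx=6,fy=6,interpolation=cv2.INTER_CUBIC)
o=np.zeros((max(a.shape[0],b.shape[0]),a.shape[1]+b.shape[1],3),np.uint8); o[:a.shape[0],:a.shape[1]]=a;o[:b.shape[0],a.shape[1]:]=b
cv2.imwrite(f'pics/{n}.png',o); print(o.shape)
E
python3 shot.py w6
```

```text
(540, 784, 3)
```

View pics/w6.png

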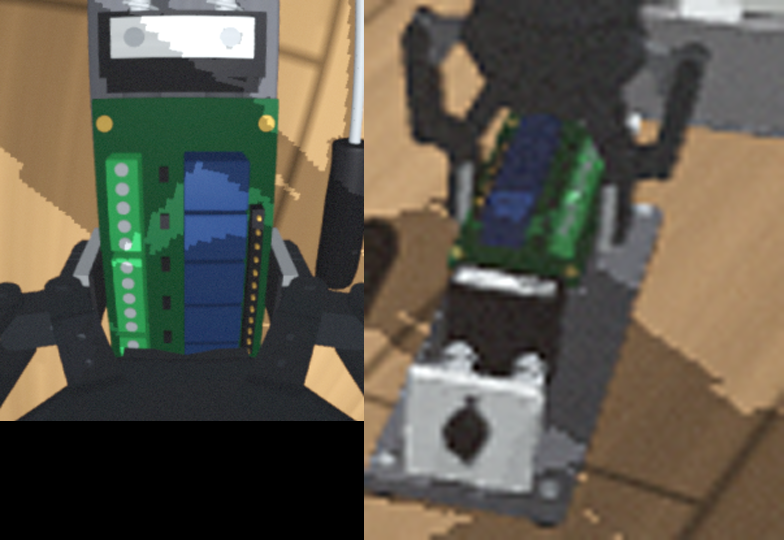

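The board's far end sits just inside the far jaw's ledge edge and is tilted down; the near end rests on the near jaw. From the corner widths the tilt is about 0.09, as planned. I slide it under the far lip.

Call:
carry_out(moves=[50,-0.034,0.146,-0.008,0,50,-0.034,0.146,-0.008,0,50,-0.034,0.146,-0.008,0,50,-0.034,0.146,-0.008,0,50,-0.034,0.146,-0.008,0,50,-0.034,0.146,-0.008,0,50,0,0,0,0,50,0,0,0,0,50,0,0,0,0,50,0,0,0,0])

```text
clock: 18.75
position: [0.5525, -0.1985, 0.0114]
ee_rot: [-0.0, 0.622, 0.783, 0.0]
contact_force: [0.3, -0.3, 4.0]
width: 0.0594
```

```bash
python3 look.py
```

```text
t 18.75 pos [ 0.5525 -0.1985  0.0114] yaw-.2285 -0.0006 s -6.67 across -0.06 F u/across/z -0.39 0.23 4.03 mom [-0.28 -0.19  0.07] under 73.9 w 0.0594
n 17 rms 0.277 tilt -0.0416 (+: far/+u end down) dx 0.81 dy -0.07 dz -0.41 mm yaw -0.0010
```

Call:
carry_out(moves=[50,-0.023,0.1,-0.005,0,50,-0.023,0.1,-0.005,0,50,-0.023,0.1,-0.005,0,50,-0.023,0.1,-0.005,0,50,-0.023,0.1,-0.005,0,50,-0.023,0.1,-0.005,0,50,0,0,0,0,50,0,0,0,0,50,0,0,0,0,50,0,0,0,0])

```text
clock: 19.8
position: [0.5513, -0.1937, 0.0112]
ee_rot: [0.001, 0.622, 0.783, -0.0]
contact_force: [0.5, -5.6, 2.2]
width: 0.0589
```

```bash
python3 look.py
```

```text
t 19.8 pos [ 0.5513 -0.1937  0.0112] yaw-.2285 -0.0002 s -1.69 across -0.08 F u/across/z -5.61 -0.79 2.18 mom [-0.96 -0.09  0.02] under 73.7 w 0.0589
n 20 rms 0.253 tilt -0.0674 (+: far/+u end down) dx 0.48 dy 0.06 dz 0.11 mm yaw 0.0067
```

Call:
carry_out(moves=[50,-0.023,0.1,-0.005,0,50,-0.023,0.1,-0.005,0,50,-0.023,0.1,-0.005,0,50,-0.023,0.1,-0.005,0,50,-0.023,0.1,-0.005,0,50,-0.023,0.1,-0.005,0,50,0,0,0,0,50,0,0,0,0,50,0,0,0,0,50,0,0,0,0])

```text
clock: 20.85
position: [0.5503, -0.1888, 0.011]
ee_rot: [0.001, 0.622, 0.783, -0.001]
contact_force: [1.6, -7.5, 2.0]
width: 0.059
```

```bash
python3 look.py
```

```text
t 20.85 pos [ 0.5503 -0.1888  0.011 ] yaw-.2285 0.0003 s 3.28 across -0.0 F u/across/z -7.65 -0.11 2.03 mom [-1.27 -0.1   0.01] under 73.5 w 0.059
n 20 rms 0.348 tilt -0.0665 (+: far/+u end down) dx 0.63 dy 0.02 dz 0.02 mm yaw 0.0039
```

Call:
carry_out(moves=[50,-0.023,0.1,-0.005,0,50,-0.023,0.1,-0.005,0,50,-0.023,0.1,-0.005,0,50,-0.023,0.1,-0.005,0,50,-0.023,0.1,0,0,50,-0.023,0.1,0,0,50,0,0,0,0,50,0,0,0,0,50,0,0,0,0,50,0,0,0,0])

```text
clock: 21.9
position: [0.5491, -0.1839, 0.0108]
ee_rot: [0.002, 0.622, 0.783, -0.001]
contact_force: [1.1, -9.6, 0.8]
width: 0.0588
```

```bash
python3 look.py
```

```text
t 21.9 pos [ 0.5491 -0.1839  0.0108] yaw-.2285 0.0007 s 8.35 across 0.03 F u/across/z -9.57 -1.1 0.76 mom [-1.68 -0.18  0.05] under 73.3 w 0.0588
n 23 rms 0.288 tilt -0.0609 (+: far/+u end down) dx 0.53 dy 0.02 dz -0.04 mm yaw 0.0047
```

Call:
carry_out(moves=[50,-0.023,0.1,0,0,50,-0.023,0.1,0,0,50,-0.023,0.1,0,0,50,-0.023,0.1,0,0,50,0,0,0,0,50,0,0,0,0,50,0,0,0,0,50,0,0,0,0,50,0,0,0,0,50,0,0,0,0])

```text
clock: 22.95
position: [0.5483, -0.1803, 0.0104]
ee_rot: [0.002, 0.622, 0.783, -0.002]
contact_force: [1.4, -12.5, -2.9]
width: 0.0591
```

```bash
python3 look.py; python3 shot.py w7
```

```text
t 22.95 pos [ 0.5483 -0.1803  0.0104] yaw-.2285 0.0007 s 11.97 across -0.0 F u/across/z -12.52 -1.52 -2.85 mom [-1.85 -0.21  0.04] under 72.9 w 0.0591
n 21 rms 0.315 tilt -0.0617 (+: far/+u end down) dx 0.41 dy 0.04 dz 0.10 mm yaw 0.0060
(540, 784, 3)
```

View pics/w7.png

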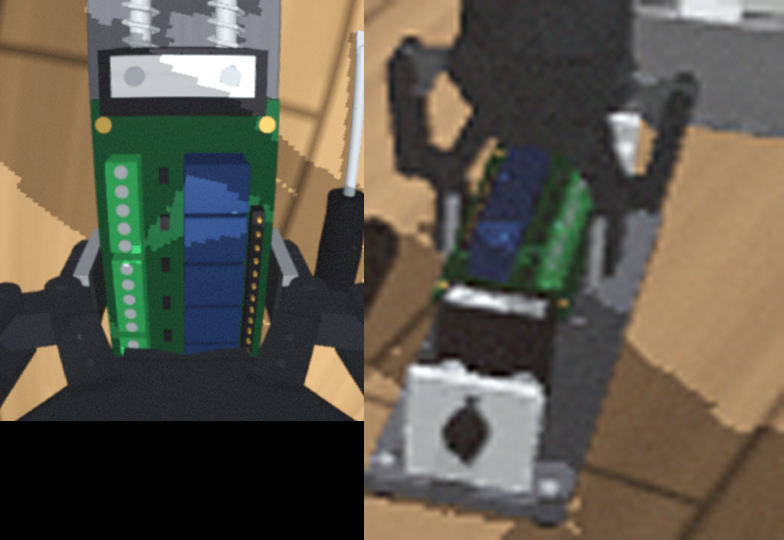

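The far end is under its lip, with the jaw pushed back about 17 mm (12.5 N). The upward support has gone, so the near end has cleared its lip. I lower it.

Call:
carry_out(moves=[50,0,0,-0.05,0,50,0,0,-0.05,0,50,0,0,-0.05,0,50,0,0,-0.05,0,50,0,0,-0.05,0,50,0,0,-0.05,0,50,0,0,0,0,50,0,0,0,0,50,0,0,0,0,50,0,0,0,0])

```text
clock: 24.1
position: [0.5484, -0.1804, 0.0079]
ee_rot: [0.002, 0.622, 0.783, -0.002]
contact_force: [0.5, -12.5, -0.2]
width: 0.0593
```

```bash
python3 look.py
```

```text
t 24.1 pos [ 0.5484 -0.1804  0.0079] yaw-.2285 0.0007 s 11.88 across 0.04 F u/across/z -12.24 -2.35 -0.22 mom [-1.65 -0.03  0.02] under 70.4 w 0.0593
n 22 rms 0.205 tilt -0.0273 (+: far/+u end down) dx 0.15 dy 0.03 dz -0.04 mm yaw 0.0040
```

Call:
carry_out(moves=[50,0,0,-0.05,0,50,0,0,-0.05,0,50,0,0,-0.05,0,50,0,0,-0.05,0,50,0,0,-0.03,0,50,0,0,0,0,50,0,0,0,0,50,0,0,0,0,50,0,0,0,0,50,0,0,0,0])

```text
clock: 25.15
position: [0.5486, -0.1804, 0.006]
ee_rot: [0.003, 0.622, 0.783, -0.001]
contact_force: [0.3, -10.9, 2.8]
width: 0.0589
```

```bash
python3 look.py
```

```text
t 25.15 pos [ 0.5486 -0.1804  0.006 ] yaw-.2285 0.0005 s 11.79 across 0.32 F u/across/z -10.71 -2.17 2.82 mom [-1.49 -0.06 -0.01] under 68.5 w 0.0589
n 18 rms 0.098 tilt 0.0042 (+: far/+u end up) dx 0.17 dy -0.06 dz -0.44 mm yaw 0.0008
```

Call:
carry_out(moves=[50,0,0,-0.03,0,50,0,0,-0.03,0,50,0,0,0,0,50,0,0,0,0,50,0,0,0,0,50,0,0,0,0,50,0,0,0,0,50,0,0,0,0,50,0,0,0,0,50,0,0,0,0])

```text
clock: 26.2
position: [0.5486, -0.1804, 0.0054]
ee_rot: [0.003, 0.622, 0.783, -0.001]
contact_force: [0.5, -11.2, 2.6]
width: 0.0587
```

```bash
python3 look.py; python3 shot.py w8
```

```text
t 26.2 pos [ 0.5486 -0.1804  0.0054] yaw-.2285 0.0004 s 11.81 across 0.29 F u/across/z -11.05 -2.04 2.62 mom [-1.54  0.04 -0.03] under 67.9 w 0.0587
n 17 rms 0.079 tilt 0.0139 (+: far/+u end up) dx -0.04 dy -0.07 dz -0.47 mm yaw 0.0017
(540, 784, 3)
```

View pics/w8.png

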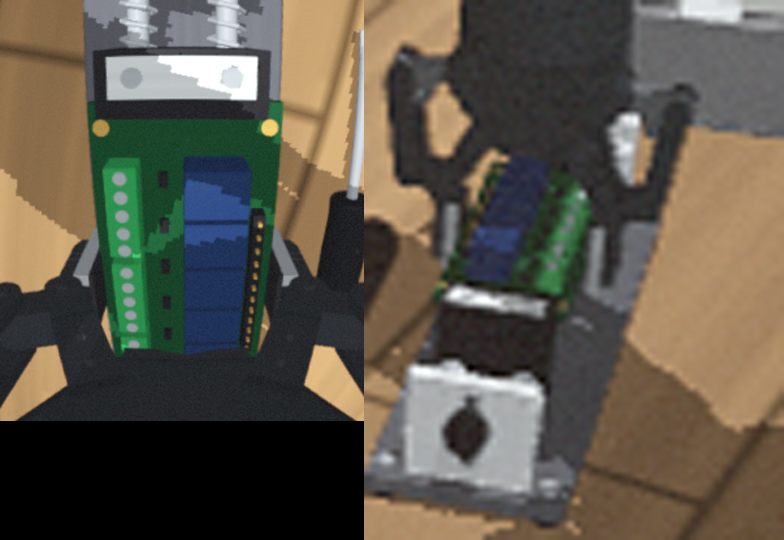

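Call:
carry_out(moves=[50,0,0,-0.03,0,50,0,0,-0.03,0,50,0,0,0,0,50,0,0,0,0,50,0,0,0,0,50,0,0,0,0,50,0,0,0,0,50,0,0,0,0,50,0,0,0,0,50,0,0,0,0])

```text
clock: 27.35
position: [0.5487, -0.1805, 0.0054]
ee_rot: [0.003, 0.622, 0.783, -0.001]
contact_force: [-0.3, -11.3, 7.1]
width: 0.0594
```

```bash
python3 look.py
```

```text
t 27.35 pos [ 0.5487 -0.1805  0.0054] yaw-.2285 0.0005 s 11.77 across 0.35 F u/across/z -10.98 -2.9 7.12 mom [-1.47  0.19  0.05] under 67.9 w 0.0594
n 17 rms 0.079 tilt 0.0143 (+: far/+u end up) dx -0.05 dy -0.07 dz -0.48 mm yaw 0.0016
```

Both ends now rest on the ledges: the height stopped while the upward force rose to 7 N. I relax the downward press slightly and ease back towards the near jaw.

Call:
carry_out(moves=[50,0,0,0.05,0,50,0.023,-0.1,0,0,50,0.023,-0.1,0,0,50,0.023,-0.1,0,0,50,0.023,-0.1,0,0,50,0.023,-0.1,0,0,50,0.023,-0.1,0,0,50,0.023,-0.1,0,0,50,0,0,0,0,50,0,0,0,0])

```text
clock: 28.4
position: [0.5499, -0.1861, 0.0054]
ee_rot: [0.002, 0.622, 0.783, -0.001]
contact_force: [0.5, -8.6, 4.9]
width: 0.0592
```

```bash
python3 look.py
```

```text
t 28.4 pos [ 0.5499 -0.1861  0.0054] yaw-.2285 -0.0003 s 6.02 across 0.26 F u/across/z -8.47 -1.5 4.91 mom [-1.04  0.06 -0.  ] under 67.9 w 0.0592
n 23 rms 0.16 tilt 0.0073 (+: far/+u end up) dx -0.08 dy -0.04 dz -0.32 mm yaw 0.0019
```

Call:
carry_out(moves=[50,0.023,-0.1,0.01,0,50,0.023,-0.1,0.01,0,50,0.023,-0.1,0,0,50,0.023,-0.1,0,0,50,0.023,-0.1,0,0,50,0.023,-0.1,0,0,50,0,0,0,0,50,0,0,0,0,50,0,0,0,0,50,0,0,0,0])

```text
clock: 29.45
position: [0.5506, -0.1896, 0.0053]
ee_rot: [0.0, 0.622, 0.783, 0.0]
contact_force: [-0.1, -2.6, 6.7]
width: 0.0589
```

```bash
python3 look.py
```

```text
t 29.45 pos [ 0.5506 -0.1896  0.0053] yaw-.2285 -0.0009 s 2.44 across 0.18 F u/across/z -2.49 -0.68 6.69 mom [-0.27  0.03  0.02] under 67.8 w 0.0589
n 22 rms 0.132 tilt 0.0070 (+: far/+u end up) dx 0.10 dy -0.01 dz -0.48 mm yaw 0.0009
```

Call:
carry_out(moves=[50,0.023,-0.1,0.03,0,50,0.023,-0.1,0.03,0,50,0.012,-0.06,0,0,50,0,0,0,0,50,0,0,0,0,50,0,0,0,0,50,0,0,0,0,50,0,0,0,0,50,0,0,0,0,50,0,0,0,0])

```text
clock: 30.5
position: [0.5512, -0.1924, 0.0054]
ee_rot: [0.0, 0.622, 0.783, 0.0]
contact_force: [2.2, 1.5, 3.2]
width: 0.0591
```

```bash
python3 look.py
```

```text
t 30.5 pos [ 0.5512 -0.1924  0.0054] yaw-.2285 -0.0007 s -0.39 across 0.08 F u/across/z 1.0 2.44 3.15 mom [ 0.47 -0.32  0.01] under 67.9 w 0.0591
n 22 rms 0.104 tilt 0.0059 (+: far/+u end up) dx 0.13 dy 0.02 dz -0.46 mm yaw 0.0012
```

Call:
carry_out(moves=[50,-0.01,0.04,0,0,50,0,0,0,0,50,0,0,0,0,74,0,0,0,0,78,0,0,0,0,85,0,0,0,0,85,0,0,0,0,85,0,0,0,0,85,0,0,0,0,85,0,0,0,0])

```text
clock: 31.55
position: [0.5509, -0.1921, 0.0054]
ee_rot: [-0.0, 0.622, 0.783, -0.0]
contact_force: [-0.5, 0.0, -0.1]
width: 0.0726
```

```bash
python3 look.py
```

```text
t 31.55 pos [ 0.5509 -0.1921  0.0054] yaw-.2285 -0.0004 s -0.07 across -0.12 F u/across/z 0.14 -0.52 -0.1 mom [ 0.02 -0.02  0.01] under 67.9 w 0.0726
n 9 rms 0.285 tilt -0.0157 (+: far/+u end down) dx -0.81 dy 0.22 dz 0.58 mm yaw 0.0097
```

Call:
carry_out(moves=[85,0,0,0.5,0,85,0,0,0.5,0,85,0,0,1,0,85,0,0,2,0,85,0,0,3,0,85,0,0,3,0,85,0,0,3,0,85,0,0,3,0,85,0,0,0,0,85,0,0,0,0])

```text
clock: 32.6
position: [0.5513, -0.1922, 0.1669]
ee_rot: [0.001, 0.622, 0.783, 0.0]
contact_force: [0.1, -0.7, -0.1]
width: 0.0729
```

```bash
python3 s.py; sed -i 's/im\[60:384,110:390\]/im[30:280,120:380]/; s/fx=1.3,fy=1.3/fx=1.4,fy=1.4/' shot.py
python3 - <<'E'
from h import *
st=manip.get_state(); np.save('w9.npy',np.r_[st['position'],st['ee_rot']])
E
python3 shot.py w9
```

```text
t 32.6 pos [ 0.5513 -0.1922  0.1669] yaw-.2285 -0.0005 s -0.31 across 0.21 F u/across/z -0.74 -0.12 -0.1 mom [ 0.01 -0.   -0.  ] under 229.4 w 0.0729
(540, 784, 3)
```

View pics/w9.png

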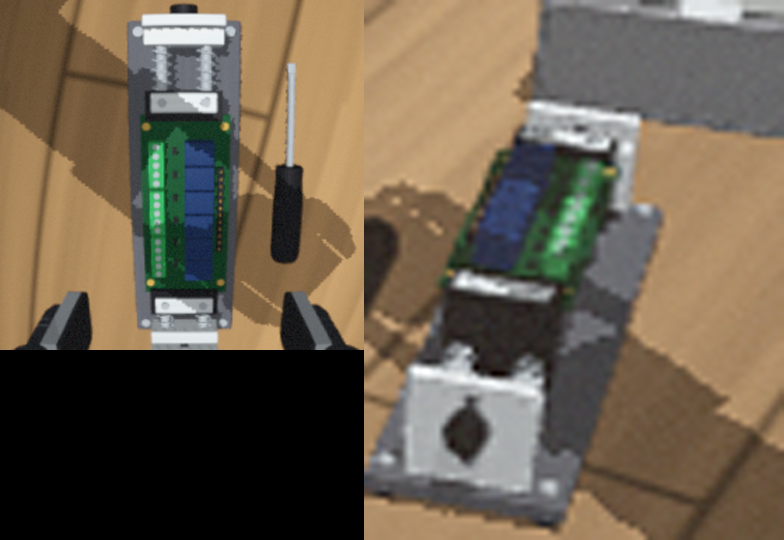

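The board sits between both jaws with both ends under the lips, square, and the fingers are clear. One numeric check from the gold corner holes and the jaw plates comes before handing in.

Run:
```python
from h import *
a=np.load('w9.npy'); st=dict(position=a[:3],ee_rot=a[3:]); an=1.799; u=np.array([np.cos(an),np.sin(an)]); M=np.array([.551,-.192])
def q(x,y,z):
    d=onz('wrist',(x/1.4+120,y/1.4+30),z,st)[:2]-M; return np.array([d@u,d[0]*u[1]-d[1]*u[0]])*1e3
D=[q(*p,.072) for p in ((146,127),(225,127),(151,283),(220,283))]
print(np.round(D,1),'centre',np.mean(D,0).round(2)); e=D[0]+D[1]-D[2]-D[3]; print('yaw err',np.arctan2(e[1],e[0]).round(3),'dot spans far/near',(D[1]-D[0])[1].round(1),(D[3]-D[2])[1].round(1))
print('lip plates far/near inner edges',q(183,113,.078),q(185,297,.078))
a=cv2.imread('pics/side0.png').astype(int);b=cv2.imread('pics/w9sraw.png').astype(int)
d=(abs(a-b).max(2)>60).astype(np.uint8)
for n,(x0,y0,x1,y1) in dict(valve=(190,225,240,260),nozzle=(268,260,305,310),wrench=(110,220,170,272),pot=(180,163,216,205),dish=(298,220,358,264),sd=(265,158,288,196)).items(): print(n,d[y0:y1,x0:x1].mean().round(3))
```

```text
[[ 55.5 -25.4]
 [ 55.5  26.9]
 [-58.5 -24.9]
 [-58.6  26.4]] centre [-1.5   0.73]
yaw err -0.0 dot spans far/near 52.3 51.2
lip plates far/near inner edges [65.06577683 -0.90134667] [-67.00394743   0.36108453]
valve 0.088
nozzle 0.0
wrench 0.0
pot 0.0
dish 0.285
sd 0.284
```

The far and near holes give slightly different visible margins, so I check the levels and margins at sub-pixel precision.

Run:
```python
from h import *
from scipy.optimize import least_squares
a=np.load('w9.npy'); st=manip.get_state(); print(a[:3],st['position'])
im=manip.get_image('wrist'); hsv=cv2.cvtColor(im,cv2.COLOR_RGB2HSV)
def cen(x,y):
    s=im[y-7:y+8,x-7:x+8].astype(float); w=np.clip(s[...,0]-60-0.5*s[...,2],0,None); w[w<25]=0
    Y,X=np.mgrid[-7:8,-7:8]; m=(X**2+Y**2)<20; w=w*m; return np.array([x+(w*X).sum()/w.sum(),y+(w*Y).sum()/w.sum()])
g=[(146,127),(225,127),(151,283),(220,283)]
P=np.array([cen(*cen(round(x/1.4+120),round(y/1.4+30)).round().astype(int)) for x,y in g]); print(P.round(2))
for x in (230,250,270): print(x,'far',[tuple(int(v) for v in im[y,x]) for y in range(105,122)])
for x in (235,250,265): print(x,'near',[tuple(int(v) for v in im[y,x]) for y in range(230,246)])
an=1.799
def err(v):
    Rm=R.from_euler('ZYX',[an-np.pi/2+v[3],v[5],v[4]]).as_matrix(); C=np.array([.551,-.192,.0716])+np.array([v[0],v[1],v[2]])*.01
    return np.r_[np.concatenate([proj('wrist',C+Rm@np.array([sx*v[6]*.01,sy*.0573,0]),st)-p for (sx,sy),p in zip([(-1,1),(1,1),(-1,-1),(1,-1)],P)]),(v[6]-2.6)*3]
s=least_squares(err,[0,0,0,0,0,0,2.6]); v=s.x; print('c off mm',(v[:3]*10).round(2),'yaw,pitch(+u end up),roll',v[3:6].round(4),'hx',v[6],'rms',np.sqrt((s.fun**2).mean()))
```

```text
[ 0.5512764  -0.19224977  0.16686468] [ 0.55012182 -0.19169396  0.16476365]
[[225.09 121.23]
 [282.03 121.25]
 [228.28 233.27]
 [278.68 233.4 ]]
230 far [(160, 167, 169), (162, 168, 170), (162, 168, 170), (160, 165, 167), (160, 165, 168), (157, 163, 166), (116, 121, 123), (49, 52, 51), (25, 27, 30), (25, 28, 32), (33, 34, 33), (29, 25, 31), (28, 35, 34), (16, 55, 35), (21, 55, 37), (23, 60, 37), (16, 57, 33)]
250 far [(164, 170, 172), (165, 170, 172), (165, 171, 173), (165, 171, 174), (163, 169, 170), (158, 165, 167), (102, 108, 110), (43, 45, 49), (28, 25, 30), (32, 31, 30), (29, 29, 32), (29, 32, 29), (25, 34, 27), (24, 58, 33), (16, 59, 31), (23, 59, 36), (18, 56, 34)]
270 far [(197, 205, 212), (203, 210, 216), (219, 226, 229), (232, 237, 239), (233, 239, 241), (230, 235, 237), (177, 183, 186), (77, 80, 82), (27, 30, 32), (29, 32, 32), (25, 26, 27), (35, 33, 31), (26, 36, 33), (15, 56, 34), (15, 57, 34), (18, 55, 33), (22, 55, 35)]
235 near [(32, 73, 47), (10, 57, 33), (25, 80, 45), (27, 84, 47), (28, 88, 53), (31, 89, 54), (18, 84, 42), (23, 80, 49), (19, 35, 29), (23, 23, 32), (35, 34, 39), (37, 39, 40), (36, 39, 44), (45, 45, 52), (95, 99, 102), (182, 187, 190)]
250 near [(19, 55, 31), (15, 52, 26), (18, 52, 27), (16, 51, 32), (26, 57, 32), (21, 55, 33), (5, 48, 27), (14, 47, 30), (19, 28, 23), (11, 9, 18), (16, 18, 21), (24, 28, 35), (26, 22, 32), (28, 31, 33), (61, 60, 65), (125, 127, 133)]
265 near [(22, 36, 70), (24, 45, 73), (27, 69, 57), (31, 83, 51), (25, 82, 48), (15, 59, 37), (21, 54, 34), (15, 52, 29), (17, 32, 27), (12, 14, 17), (26, 26, 31), (28, 27, 32), (17, 23, 19), (27, 30, 29), (62, 67, 67), (118, 124, 126)]
c off mm [ 0.59 -0.76  0.61] yaw,pitch(+u end up),roll [ 0.0005  0.0183 -0.005 ] hx 2.6102123813842426 rms 0.012764220599281647
```

```bash
python3 -c "
from rig import manip
print(manip.get_state()['clock'], manip.sign_off())"
```

```text
the job is handed in; nothing more can be done
32.75 None
```

The relay board is mounted parts-up in the spring holder with both ends under the lips. I handed the job in at 32.75 s; no verdict is reported.

**What I did:** I gripped the board by its long edges and rested one end on the near jaw's top to tilt it about 0.07–0.09 rad. I slid the other end under the far lip and pressed that jaw back about 17 mm. Then I lowered the board onto both ledges, eased it back until the two springs balanced, opened the fingers and lifted clear. The highest side force I read was about 12.5 N, and the most upward push about 9 N on top of nothing but the board's own weight.

**Last checks, from the wrist picture:**

| Check | Result | Limit |
|---|---|---|
| Centre along the rods | about 0.9–1.5 mm off my estimate of the holder's middle; about 0.5 mm off the middle of the two jaws | 2.5 mm |
| Centre across the jaws | about 0.7 mm off | 8 mm |
| Square | error about 0.001 rad | 0.06 rad |
| Level | fitted tilt about 0.018 rad | 0.03 rad |

**What disagreed:**
- **Fingertips:** they sit about 42 mm behind the reported TCP. My first close went over the top of the board without any contact force, so I reopened and went lower.
- **Tilt readings:** the feature-tracking tilt during the push came out lower (about 0.065 rad) than the corner widths (about 0.09 rad).
- **Level:** the fitted 0.018 rad is probably calibration error, since with both ends in their slots the board cannot tilt more than about 0.019 rad.
- **Bystanders:** the before/after side-picture comparison showed no change at the nozzle, wrench and pot. It did show change around the dish, screwdriver and valve, which I took to be arm and shadow. The arm met no unexpected force near them, but I did not check those three separately.

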